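# Foot pump oil check: let the pressure off, draw the dipstick, hold it level

## Task

The air-hydraulic foot pump on the bench is due for its oil check. First let the pressure off: push the narrow release pedal right down to its stop, keep it there for a second and let it come fully up again, without treading on the wide pump pedal. Then draw the dipstick out of the tank's leaning filler neck, turn it level so that its oil mark can be read, and finish while still holding it so, level and still, about 10 cm or more above the tank lid and touching nothing else; leave the other things on the bench where they are.

Things in the scene. Friction and masses are not known exactly. Their poses are not given: they have to be found in the camera images.
- pump: Grey foot pump screwed to the bench. Origin on the bench under its middle; z up, x lengthwise from pedals (x<0) to oil tank (x>0), y across. Base plate x -175..185, y -80..80 mm. Hollow tank x 5..175, y -70..70, lid top 118 mm up, with a fixed breather cap 32 mm wide, 24 high at x 36, y -40. The filler neck leaves the lid at x 115, y 0. On the pedal side nothing stands above the pedals.
- neck_mouth (a point): Centre of the mouth of the filler neck (pump frame x 128, y 0, z 145 mm). The neck, a tube of 26 mm outside and 16 mm bore, leans 0.436 rad (25 deg) from vertical towards the pump's +x; the mouth is 30 mm from the lid along it. This point's axes are the pump's, not the neck's.
- dipstick_tab (a point): Centre of the dipstick's black grip tab: a disc 36 mm across, 12 mm thick, on edge; grasp across its flat faces. z: along the stick, tip to tab; y: across the flat faces. At the start seated in the neck: z leans 0.436 rad to the pump's +x, y is the pump's y, tab 183 mm above the bench (pump x 145, y 0). Rests loose, no latch or thread; pulled straight along the neck it is clear after 105 mm.
- dipstick_tip (a point): Lower end of the dipstick's 7 mm steel rod, 147 mm from the tab centre along the stick's -z.
- dipstick: The dipstick as a whole, about 60 g; origin and axes as point dipstick_tab. Below the tab: a stem 16 by 10 mm; a collar 27 mm wide, its top 34 mm and its underside (resting on the neck's mouth) 42 mm from the tab centre; a plug 13 mm in diameter, 12 mm long; then the 7 mm rod.
- release_pedal (a joint): Release pedal angle: 0 at rest (up), 0.2 rad at its stop (down). Spring-returned; pressed at point release_pedal_press it takes about 2 N to start and about 8 N to reach the stop.
- release_pedal_press (a point): Where to press the release pedal (the narrow one: 44 mm wide, 145 long, middle line at pump y 48): top of its rubber tread, 115 mm from the hinge, 30 mm in from the free end. Hinge along the pump's y at pump x -15, z 72 mm. At rest it rises 0.2 rad towards its free end (pump -x); at the stop it lies level and this point is 23 mm lower.
- pump_pedal (a joint): Wide pump pedal angle: 0 at rest (up), 0.2 rad down. Not to be trodden.
- pump_pedal_press (a point): Top of the tread of the wide pump pedal (78 mm wide, middle line at pump frame y -30 mm), same hinge line and shape as the release pedal, 17 mm of gap between the two.
- wrench: Bystander: steel spanner lying on the bench near the pump.
- screwdriver: Bystander: screwdriver lying on the bench near the pump.
- funnel: Bystander: grey plastic funnel, 112 mm wide, 115 mm high, standing mouth down beside the tank.
- oil_bottle: Bystander: plain oil bottle, 72 mm wide, 180 mm high.
- duct_collar: Bystander: short sheet-metal duct collar, a ring 104 mm wide, 70 mm high.
- sealant_tin: Bystander: tin, 84 mm wide, 100 mm high.
- pipe_elbow: Bystander: copper pipe elbow, about 70 mm, lying on the bench.
Mind the look-alikes: they are no part of the job. What is shaped like the dipstick but red or yellow is not meant.

How it is judged:
By the outcome, as a careful person would: the job done as asked, in the order asked, and still so for the second after the job is handed in, while the arm keeps its last pose, push and grip.
It also fails if it takes over 48 s, if anything falls off the work surface, if the arm or the gripper's body presses on something with over 40 N, if the wrist force passes 120 N, or if a joint passes its speed limit or range.

## Robot

A 7-joint arm with a two-finger parallel gripper is mounted at the origin on the work surface. World frame = base frame: x ahead of the robot, y to its left, z up, the work surface at z = 0. Lengths are in m, angles in rad, forces in N, time in s.
With the tool pointing down it reaches from about 0.425 to 0.875 m from the base axis. Payload 9.9 kg.
Tool frame: the origin (TCP) lies between the finger pads; the fingertips stand 11 mm ahead of it and the grasp point (between the pads) lies 8 mm behind it; y points along the fingers, z is the direction in which the jaws open and shut, and the axes are right-handed (so a half turn about y gives the same grasp; the last joint's range is limited). The gripper opens to 85 mm and grips with 20 to 120 N. Pads are 22 mm wide; open, the fingers measure 114 mm over their backs; the gripper's body (76 mm by 85 mm) begins 54 mm behind the grasp point. The pads swing forward as they close: fully open they stand 13 mm farther back than shut.
Start: joints at [-0.084, 0.576, 0.025, 1.437, -0.015, 1.129, -0.057], TCP at [0.675, 0, 0.242] pointing down, gripper open.
Joint ranges: [-2.76, 2.76], [-0.34, 2.15], [-1.52, 1.57], [0.19, 2.46], [-1.09, 4.23], [0.17, 1.99], [-2.82, 2.82]. Speed limits (rad/s): [2.22, 2.22, 3.01, 3.01, 3.14, 3.14, 3.14].

## Interface

Orientations are given as a 3x3 rotation matrix whose columns are the frame's x, y, z axes.
In Python, from bench import arm gives the robot as it stands. The module is installed in compiled form; this text tells all that it offers.
- The arm moves only by the tool move_arm, never from a script. Its argument "increments" is a list of rows, each an object with "slide": the shift along the tool's x, y, z in mm, a list of three; "twist": the turn, a rotation vector about the tool's x, y, z in rad, a list of three; "gripper": the opening in per cent of the stroke, from 0 (shut) to 100 (fully open). In form: [{"slide": [tx, ty, tz], "twist": [ax, ay, az], "gripper": gripper}, ...]. A call has 1 to 8 rows; each row is the pose to reach, as a shift and turn from the pose commanded when the call began, along the tool's axes at that moment; what a row does not reach only later rows make up. A row lasts 1/12 s, in which the tool goes at most 41.7 mm and 7.16 degrees, less where a joint would pass 70% of its speed; a pose out of reach is approached as far as the arm can. A call with a gripper value outside its range is refused whole. The fingers move at their own pace and stop on an object; the grip force is fixed at half the most. Time passes only in rows, so rows that repeat a pose let the fingers close. It gives the time, the measured TCP pose, the force and the opening at its end, in the units of the state.
- arm.get_obs(): the state, without advancing time (a new reading comes with each control period).
- arm.read_camera(name): name is "scene" or "side" or "wrist"; returns a dict with "pixels" (420x560x3 uint8, red, green, blue), "depth" (420x560 float32, m along the optical axis (not along the pixel's ray), 0 where there is no reading), "camera_matrix" (3x3 intrinsics, pixels), "position" and "rotation" of the camera in the world. Camera axes: x right, y down, z forward; pixel columns grow to the right and rows downward; lengths in m; the calibration is good to about 2 mm. A picture is of the moment at which its call begins.
- arm.job_done(): hands the job in, once; it reports no verdict.
The state is a dict: "t": time; "qpos": joint angles; "dq": joint speeds; "tau": joint torques, N m; "tool_pos": TCP position; "ee_rot": TCP orientation; "wrist_force": force on the tool from outside, world axes, zero at the start; "ft_torque": the same for the moment, N m; "gripper_width": finger opening in m.
Only numpy, scipy, OpenCV 4.12 (cv2) and the standard library are available. Lean on these libraries where they do the work, as an engineer would, in place of code of your own. Each camera call takes 0.05 s, during which the arm holds its last target.

## Working session

There is one attempt and no reset: what is moved stays moved. The work goes in short steps, Python scripts to look and compute and a tool call to move; the robot and the scene stay as the last step left them, time stands still between calls to the robot, and variables do not carry over. Pictures are saved under pics/ and viewed, and the job is handed in when it is done.

Besides the shell and the picture viewer there is one more tool, called after "Emit:" as name(argument=value, ...) on one line, values as JSON. move_arm: Moves the arm, as the interface text tells. Its arguments: {"type":"object","properties":{"increments":{"type":"array","items":{"type":"object","properties":{"slide":{"type":"array","items":{"type":"number"}},"twist":{"type":"array","items":{"type":"number"}},"gripper":{"type":"number"}}}}},"required":["increments"]}

```bash
mkdir -p pics; cat > h.py <<'E'
import numpy as np, cv2
from bench import arm
def snap(n,tag):
    c=arm.read_camera(n); np.savez(f'pics/{n}_{tag}.npz',**c)
    cv2.imwrite(f'pics/{n}_{tag}.png',c['pixels'][...,::-1]); return c
def load(n,tag): return np.load(f'pics/{n}_{tag}.npz')
def cloud(c):
    K=c['camera_matrix'];d=c['depth'];v,u=np.mgrid[:d.shape[0],:d.shape[1]]
    P=np.stack([(u-K[0,2])/K[0,0]*d,(v-K[1,2])/K[1,1]*d,d],-1)
    return P@c['rotation'].T+c['position']
def proj(c,p):
    q=(np.array(p)-c['position'])@c['rotation'];K=c['camera_matrix'];r=q@K.T
    return r[...,:2]/r[...,2:]
E
python3 - <<'E'
from h import *
np.set_printoptions(precision=4,suppress=True)
for n in ['scene','side','wrist']:
    c=snap(n,'a'); print(n,c['position'],c['rotation'].tolist(),c['camera_matrix'][0,0])
print(arm.get_obs())
E
```

```text
scene [ 0.882  -0.7292  1.4073] [[0.8813922416487825, 0.39858161045564394, -0.25353582817408643], [0.47236539893359253, -0.7387498731754725, 0.4807489519214071], [0.004318130572652644, -0.5434899490237227, -0.8394045681663572]] 431.0941928397426
side [0.1153 0.9983 0.7756] [[-0.9394373962856424, -0.17792305066483782, 0.29291767871224594], [-0.34269429430565684, 0.4982507884406905, -0.7964337841079936], [-0.00424253584555835, -0.8485808976522792, -0.5290486376782869]] 397.90571367531913
wrist [0.6749 0.0671 0.3745] [[0.9999973277620929, -0.00015447859700667787, -0.0023066436730405267], [-0.0007610808633138596, -0.964143332187541, -0.26538096343600515], [-0.0021829394381907407, 0.2653820098172932, -0.9641408733378858]] 359.6262878024713
{'t': 0.15, 'qpos': array([-0.0838,  0.5763,  0.0249,  1.4377, -0.0151,  1.129 , -0.0565]), 'dq': array([-0.0002, -0.0022,  0.001 , -0.0016, -0.0012, -0.0007, -0.0008]), 'tau': array([  0.0035, -76.6263,   2.2534, -28.6182,   0.0158,   0.0099,
        -0.    ]), 'tool_pos': array([0.6747, 0.    , 0.2416]), 'ee_rot': array([[-0.    , -0.0013,  1.    ],
       [-1.    , -0.    , -0.    ],
       [ 0.    , -1.    , -0.0013]]), 'wrist_force': array([0.44  , 0.7659, 0.0091]), 'ft_torque': array([0.0278, 0.0269, 0.0385]), 'gripper_width': 0.08519558316517611}
```

View pics/scene_a.png

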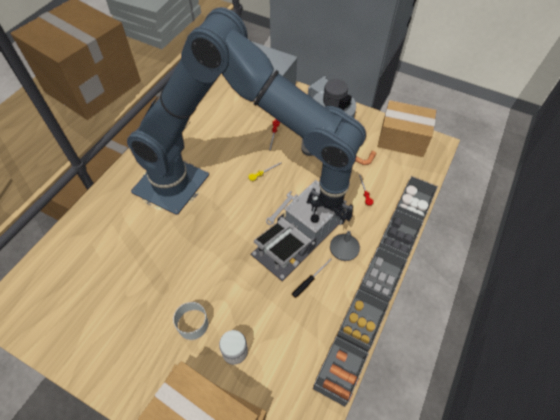

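View pics/side_a.png

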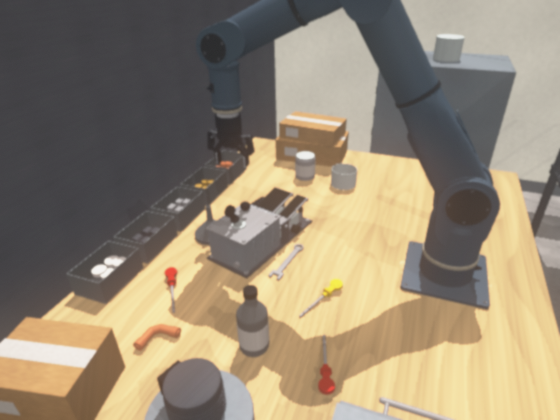

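View pics/wrist_a.png

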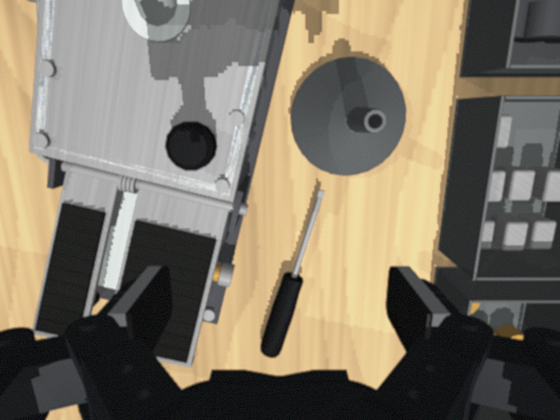

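The scene camera shows the pump at about (300,225) with its pedals towards (275,250). In the wrist view the narrow pedal is at (70,270), the wide pedal at (170,290), the breather at (190,145) and the neck at about (158,10). The red and yellow look-alikes lie elsewhere, at scene (276,125), (257,176) and (368,200). Next I measure the pump pose.

```bash
python3 - <<'E'
from h import *
np.set_printoptions(precision=4,suppress=True)
for n in ['wrist','scene','side']:
    c=load(n,'a');P=cloud(c);z=P[...,2]
    roi=(P[...,0]>.4)&(P[...,0]<.8)&(P[...,1]>-.25)&(P[...,1]<.35)
    px=c['pixels'].astype(int)
    m=roi&(abs(z-.118)<.005)
    m=cv2.morphologyEx(m.astype(np.uint8),cv2.MORPH_OPEN,np.ones((3,3)))
    k,l,s,_=cv2.connectedComponentsWithStats(m)
    for i in range(1,k):
        if s[i,4]>150:
            q=P[l==i]; r=cv2.minAreaRect(q[:,:2].astype(np.float32)); print(n,'lid',s[i],r,np.median(q[:,2]))
    m=roi&(abs(z-.142)<.004); k,l,s,_=cv2.connectedComponentsWithStats(m.astype(np.uint8))
    for i in range(1,k):
        if s[i,4]>30:
            q=P[l==i]; print(n,'z142',s[i],q.mean(0),cv2.minEnclosingCircle(q[:,:2].astype(np.float32)))
c=load('wrist','a');P=cloud(c)
for uv in [(70,270),(170,290),(120,250),(40,320),(158,10),(190,145),(100,60),(300,60)]: print(uv,P[uv[1],uv[0]])
for n,b in [('scene',(240,150,400,300)),('side',(180,170,340,280))]:
    im=load(n,'a')['pixels'][b[1]:b[3],b[0]:b[2],::-1]
    cv2.imwrite(f'pics/{n}_crop.png',cv2.resize(im,None,fx=4,fy=4,interpolation=cv2.INTER_CUBIC)) if n=='scene' else cv2.imwrite(f'pics/{n}_crop.png',cv2.resize(im,None,fx=5,fy=5,interpolation=cv2.INTER_CUBIC))
E
```

```text
wrist lid [   29     0   251   202 35011] ((0.5859010815620422, 0.08797837793827057), (0.13716478645801544, 0.14827732741832733), 75.64811706542969) 0.11941836937157496
wrist lid [363 109  23  23 278] ((0.7409648895263672, 0.0614197701215744), (0.014911521226167679, 0.015935054048895836), 89.84539031982422) 0.11606049758862089
wrist z142 [137   0  30   9 157] [0.6    0.1285 0.1403] ((0.5997351408004761, 0.13013936579227448), 0.008588861674070358)
wrist z142 [ 165  122   50   49 1891] [0.6173 0.0463 0.1425] ((0.6165961623191833, 0.04558765888214111), 0.016049062833189964)
scene z142 [311 214   9   7  42] [0.6173 0.0436 0.1423] ((0.6167067885398865, 0.04506990686058998), 0.015269149094820023)
side lid [ 207  206   73   39 1416] ((0.5916796922683716, 0.10942559689283371), (0.18225374817848206, 0.15112783014774323), 75.65349578857422) 0.11813372089213642
side z142 [240 202  10   6  42] [0.6151 0.0517 0.1415] ((0.6143814921379089, 0.05138876289129257), 0.015548303723335266)
(70, 270) [ 0.4996 -0.0605  0.0979]
(170, 290) [ 0.6316 -0.0009  0.2458]
(120, 250) [ 0.5218 -0.0607  0.0521]
(40, 320) [ 0.4741 -0.1011  0.1086]
(158, 10) [0.602  0.126  0.1347]
(190, 145) [0.618  0.0467 0.143 ]
(100, 60) [0.5566 0.1001 0.1199]
(300, 60) [0.6947 0.1151 0.0018]
```

View pics/side_crop.png

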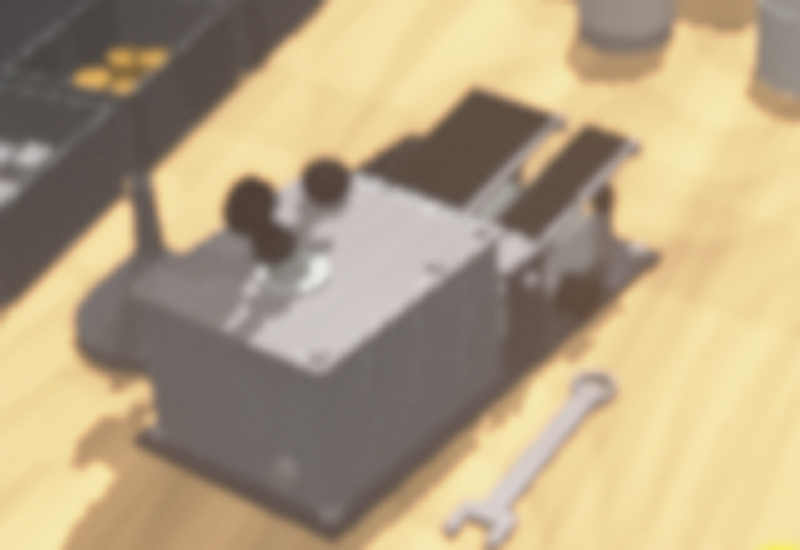

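View pics/scene_crop.png

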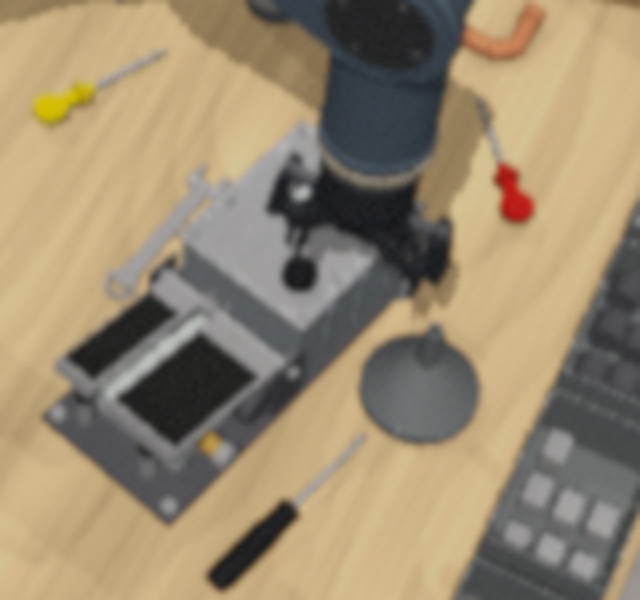

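Pump pose: origin about (0.5693, 0.0210), yaw 75.65°. The lid and the breather agree on this. That puts the press point at about (0.492, -0.089, 0.104) and the tab at about (0.605, 0.1615, 0.183).

Candidates for the dipstick:
- black tab in the neck: side (230,211), chosen because it is seated in the tank neck and black
- breather cap: side (245,206)
- yellow look-alike: side (333,288)
- red look-alikes: side (171,275) and (327,378)
- screwdriver: scene (303,286)

The side crop confirms a black disc on a stem leaning out of the bright neck.

First I go over the release pedal with the fingers shut.

Emit:
move_arm(increments=[{"slide": [40, 0, -80], "twist": [0, 0.1, 0], "gripper": 0}, {"slide": [89, 0, -183], "twist": [0, 0.25, 0], "gripper": 0}, {"slide": [89, 0, -183], "twist": [0, 0.25, 0], "gripper": 0}, {"slide": [89, 0, -183], "twist": [0, 0.25, 0], "gripper": 0}, {"slide": [89, 50, -183], "twist": [0, 0.25, 0], "gripper": 0}, {"slide": [89, 90, -183], "twist": [0, 0.25, 0], "gripper": 0}, {"slide": [89, 100, -183], "twist": [0, 0.25, 0], "gripper": 0}, {"slide": [89, 100, -183], "twist": [0, 0.25, 0], "gripper": 0}])

```text
t: 0.82
tool_pos: [0.4882, -0.0892, 0.1385]
ee_rot: [[-0.248, -0.008, 0.969], [-0.969, 0.001, -0.248], [0.001, -1.0, -0.008]]
wrist_force: [-2.0, 0.7, 0.8]
gripper_width: -0.0002
```

```bash
python3 - <<'E'
from h import *
np.set_printoptions(precision=4,suppress=True)
o=arm.get_obs(); print(o['t'],o['tool_pos'],o['ee_rot'],o['wrist_force'],o['gripper_width'],o['qpos'])
w=snap('wrist','b'); c=snap('side','b'); snap('scene','b')
O=np.array([.5693,.0210,0]);y=np.radians(75.65);R=np.array([[np.cos(y),-np.sin(y),0],[np.sin(y),np.cos(y),0],[0,0,1]])
for n,C in (('wrist',w),('side',c)):
  print(n,proj(C,O+R@[-.126,.048,.104]),proj(C,O+R@[.145,0,.183]),proj(C,O+R@[.128,0,.145]))
P=cloud(c)
b=(160,150,340,280)
cv2.imwrite('pics/side_b_crop.png',cv2.resize(c['pixels'][b[1]:b[3],b[0]:b[2],::-1],None,fx=4,fy=4,interpolation=cv2.INTER_CUBIC))
# tab cloud
m=(c['pixels'].max(-1)<70)&(P[...,2]>.16)&(P[...,2]<.21)&(abs(P[...,0]-.605)<.06)&(abs(P[...,1]-.16)<.06)
q=P[m];print(len(q),q.mean(0),q.min(0),q.max(0), np.argwhere(m).mean(0))
E
```

```text
0.8167 [ 0.4882 -0.0892  0.1385] [[-0.2484 -0.0078  0.9686]
 [-0.9687  0.0006 -0.2484]
 [ 0.0014 -1.     -0.0077]] [-2.0144  0.6547  0.7504] -0.00023625349505069544 [ 0.0279  0.4506  0.0825  2.0278 -0.0573  0.6731 -0.1037]
wrist [285.9883 249.5616] [  880.9799 -2414.6436] [ 535.4211 -869.7117]
side [296.9739 199.6402] [229.832  210.8157] [234.8709 219.3641]<stdin>:13: RuntimeWarning: Mean of empty slice.
  ret = um.true_divide(
Traceback (most recent call last):
ValueError: zero-size array to reduction operation minimum which has no identity
```

View pics/side_b_crop.png

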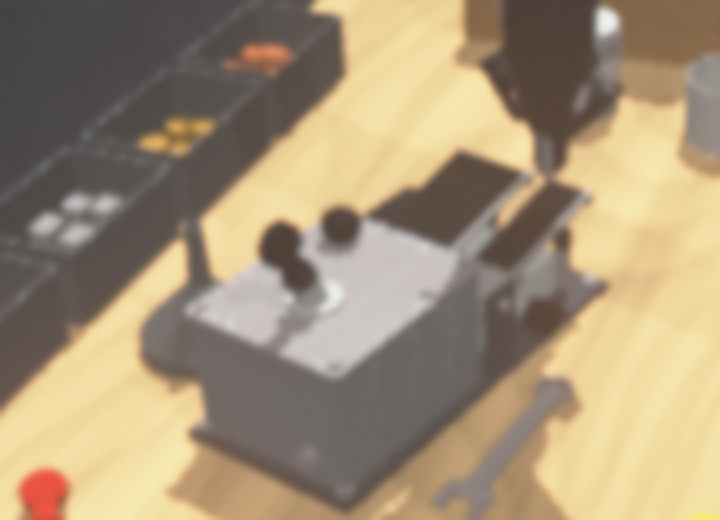

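View pics/wrist_b.png

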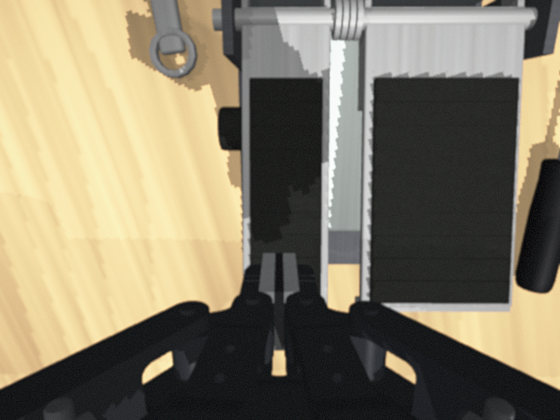

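The tip is over the middle of the narrow pedal (column 280, pedal edges 243 to 327), and the wide pedal starts at column 365. Pressing.

Emit:
move_arm(increments=[{"slide": [0, 10, 2], "twist": [0, 0, 0], "gripper": 0}, {"slide": [0, 20, 2], "twist": [0, 0, 0], "gripper": 0}, {"slide": [0, 26, 2], "twist": [0, 0, 0], "gripper": 0}, {"slide": [0, 32, 2], "twist": [0, 0, 0], "gripper": 0}, {"slide": [0, 37, 2], "twist": [0, 0, 0], "gripper": 0}, {"slide": [0, 42, 2], "twist": [0, 0, 0], "gripper": 0}, {"slide": [0, 45, 2], "twist": [0, 0, 0], "gripper": 0}, {"slide": [0, 45, 2], "twist": [0, 0, 0], "gripper": 0}])

```text
t: 1.63
tool_pos: [0.4944, -0.0903, 0.0972]
ee_rot: [[-0.248, 0.001, 0.969], [-0.969, -0.001, -0.248], [0.001, -1.0, 0.001]]
wrist_force: [-0.7, -4.4, 6.4]
gripper_width: 0.0001
```

Emit:
move_arm(increments=[{"slide": [0, 2, 0], "twist": [0, 0, 0], "gripper": 0}, {"slide": [0, 4, 0], "twist": [0, 0, 0], "gripper": 0}, {"slide": [0, 5, 0], "twist": [0, 0, 0], "gripper": 0}, {"slide": [0, 6, 0], "twist": [0, 0, 0], "gripper": 0}, {"slide": [0, 6, 0], "twist": [0, 0, 0], "gripper": 0}])

```text
t: 2.05
tool_pos: [0.4944, -0.0908, 0.0917]
ee_rot: [[-0.249, 0.001, 0.969], [-0.969, -0.001, -0.249], [0.001, -1.0, 0.001]]
wrist_force: [-1.4, -5.7, 7.1]
gripper_width: -0.0001
```

Emit:
move_arm(increments=[{"slide": [0, 1, 0], "twist": [0, 0, 0], "gripper": 0}, {"slide": [0, 2, 0], "twist": [0, 0, 0], "gripper": 0}, {"slide": [0, 3, 0], "twist": [0, 0, 0], "gripper": 0}, {"slide": [0, 3, 0], "twist": [0, 0, 0], "gripper": 0}])

```text
t: 2.38
tool_pos: [0.4944, -0.0909, 0.0896]
ee_rot: [[-0.249, 0.002, 0.969], [-0.969, -0.001, -0.249], [0.001, -1.0, 0.002]]
wrist_force: [-4.5, -5.3, 21.7]
gripper_width: -0.0002
```

The force jumped from 7 to 22 N, so the pedal is at its stop. Holding there.

Emit:
move_arm(increments=[{"slide": [0, 0, 0], "twist": [0, 0, 0], "gripper": 0}, {"slide": [0, 0, 0], "twist": [0, 0, 0], "gripper": 0}, {"slide": [0, 0, 0], "twist": [0, 0, 0], "gripper": 0}, {"slide": [0, 0, 0], "twist": [0, 0, 0], "gripper": 0}, {"slide": [0, 0, 0], "twist": [0, 0, 0], "gripper": 0}, {"slide": [0, 0, 0], "twist": [0, 0, 0], "gripper": 0}, {"slide": [0, 0, 0], "twist": [0, 0, 0], "gripper": 0}, {"slide": [0, 0, 0], "twist": [0, 0, 0], "gripper": 0}])

```text
t: 3.05
tool_pos: [0.4944, -0.0909, 0.0896]
ee_rot: [[-0.249, 0.002, 0.969], [-0.969, -0.001, -0.249], [0.001, -1.0, 0.002]]
wrist_force: [-3.4, -5.3, 19.1]
gripper_width: -0.0001
```

Emit:
move_arm(increments=[{"slide": [0, 0, 0], "twist": [0, 0, 0], "gripper": 0}, {"slide": [0, 0, 0], "twist": [0, 0, 0], "gripper": 0}, {"slide": [0, 0, 0], "twist": [0, 0, 0], "gripper": 0}, {"slide": [0, 0, 0], "twist": [0, 0, 0], "gripper": 0}, {"slide": [0, 0, 0], "twist": [0, 0, 0], "gripper": 0}, {"slide": [0, 0, 0], "twist": [0, 0, 0], "gripper": 0}, {"slide": [0, 0, 0], "twist": [0, 0, 0], "gripper": 0}, {"slide": [0, 0, 0], "twist": [0, 0, 0], "gripper": 0}])

```text
t: 3.72
tool_pos: [0.4944, -0.0909, 0.0897]
ee_rot: [[-0.249, 0.002, 0.969], [-0.969, -0.001, -0.249], [0.001, -1.0, 0.002]]
wrist_force: [-2.9, -4.3, 19.6]
gripper_width: 0.0005
```

```bash
python3 - <<'E'
from h import *
np.set_printoptions(precision=4,suppress=True)
w=snap('wrist','c'); c=snap('side','c');o=arm.get_obs();print(o['t'],o['wrist_force'],o['tool_pos'])
P=cloud(w)
O=np.array([.5693,.0210,0]);y=np.radians(75.65);R=np.array([[np.cos(y),-np.sin(y),0],[np.sin(y),np.cos(y),0],[0,0,1]])
Q=(P-O)@R
for n in 'bc':
  Q=(cloud(load('wrist',n))-O)@R
  for y0,h in ((.048,.012),(-.03,.03)):
    for x0 in (-.05,-.09,-.11):
      m=(abs(Q[...,1]-y0)<h)&(abs(Q[...,0]-x0)<.004)&(Q[...,2]>.07)&(Q[...,2]<.12); print(n,y0,x0,np.median(Q[m][:,2]) if m.any() else None)
E
```

```text
3.8167 [-4.9609 -5.3098 19.9403] [ 0.4944 -0.0909  0.0897]
b 0.048 -0.05 0.08796185843238892
b 0.048 -0.09 0.09603312869321563
b 0.048 -0.11 0.10032718792547232
b -0.03 -0.05 0.08769603366518512
b -0.03 -0.09 0.09604979936383631
b -0.03 -0.11 0.10032553416034391
c 0.048 -0.05 0.08034315365348156
c 0.048 -0.09 0.08070032591820236
c 0.048 -0.11 0.08056595280115258
c -0.03 -0.05 0.08776224003565566
c -0.03 -0.09 0.09607070307242
c -0.03 -0.11 0.10032969857000304
```

View pics/wrist_c.png

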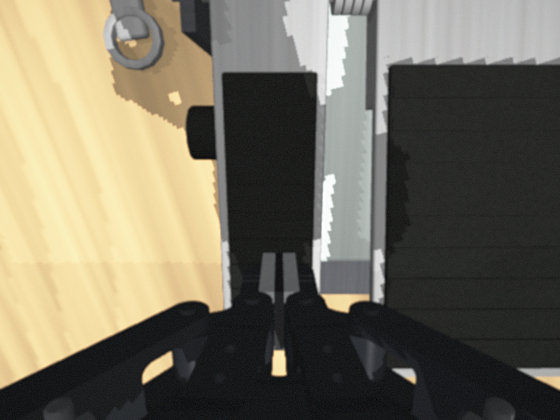

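The release pedal is level at its stop (tread flat at 80.5 mm) and the wide pedal has not moved. I now lift clear.

Emit:
move_arm(increments=[{"slide": [0, -8, 0], "twist": [0, 0, 0], "gripper": 0}, {"slide": [0, -16, 0], "twist": [0, 0, 0], "gripper": 0}, {"slide": [0, -28, 0], "twist": [0, 0, 0], "gripper": 0}, {"slide": [0, -48, 0], "twist": [0, 0, 0], "gripper": 50}, {"slide": [0, -85, 0], "twist": [0, 0, 0], "gripper": 100}, {"slide": [0, -120, 0], "twist": [0, 0, 0], "gripper": 100}, {"slide": [0, -160, 0], "twist": [0, 0, 0], "gripper": 100}, {"slide": [0, -200, 0], "twist": [0, 0, 0], "gripper": 100}])

```text
t: 4.48
tool_pos: [0.4932, -0.0891, 0.2901]
ee_rot: [[-0.247, -0.001, 0.969], [-0.969, 0.0, -0.247], [-0.0, -1.0, -0.001]]
wrist_force: [0.5, -0.2, -0.6]
gripper_width: 0.0601
```

```bash
cat > g.py <<'E'
from h import *
np.set_printoptions(precision=4,suppress=True)
O=np.array([.5693,.0210,0]);yw=np.radians(75.65);R=np.array([[np.cos(yw),-np.sin(yw),0],[np.sin(yw),np.cos(yw),0],[0,0,1]])
def tool(th): # tool rot in world, approach tilt th in pump xz
    a=np.array([np.sin(th),0,-np.cos(th)]); z=np.array([0,-1.,0]); x=np.cross(a,z); return R@np.stack([x,a,z],1)
def delta(pos,rot,o=None):
    from scipy.spatial.transform import Rotation as S
    o=o or arm.get_obs(); E=o['ee_rot']; return E.T@(pos-o['tool_pos'])*1000, S.from_matrix(E.T@rot).as_rotvec()
E
python3 - <<'E'
from g import *
o=arm.get_obs();print(o['t'],o['tool_pos'],o['wrist_force'],o['qpos'])
c=snap('wrist','d')
Q=(cloud(c)-O)@R
for y0,h in ((.048,.012),(-.03,.03)):
    for x0 in (-.05,-.09,-.11):
      m=(abs(Q[...,1]-y0)<h)&(abs(Q[...,0]-x0)<.004)&(Q[...,2]>.07)&(Q[...,2]<.12); print(y0,x0,np.median(Q[m][:,2]) if m.any() else None)
th=np.radians(32); a=np.array([np.sin(th),0,-np.cos(th)])
tab=np.array([.145,0,.183])
print('pre',delta(O+R@(tab+.008*a-.13*a),tool(th)), O+R@(tab+.008*a-.13*a))
E
```

```text
4.4833 [ 0.4932 -0.0891  0.2901] [ 0.492  -0.2494 -0.6168] [ 0.0029  0.2743  0.1084  1.8133 -0.034   1.0567 -0.1256]
0.048 -0.05 0.08781073952550295
0.048 -0.09 0.0959724763265411
0.048 -0.11 0.10027021923307261
-0.03 -0.05 0.08768579917656685
-0.03 -0.09 0.09589322466704486
-0.03 -0.11 0.10027507850345213
pre (array([-205.6156,   12.0535,   43.2275]), array([-0.0093,  0.0031,  0.5564])) [0.5892 0.0988 0.2865]
```

View pics/wrist_d.png

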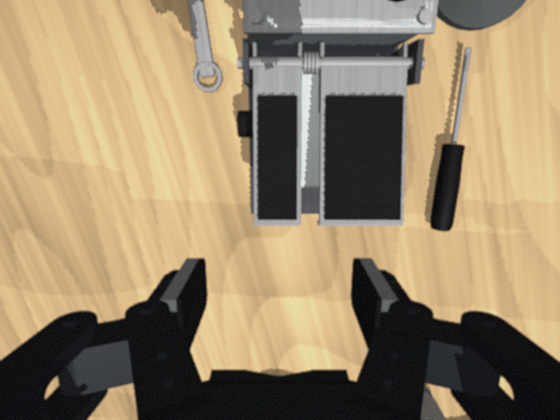

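The release pedal is fully back up, at the same heights as the wide one. Moving to the pre-grasp, tilted.

Emit:
move_arm(increments=[{"slide": [-40, 0, 10], "twist": [0, 0, 0.12], "gripper": 100}, {"slide": [-80, 0, 20], "twist": [0, 0, 0.24], "gripper": 100}, {"slide": [-120, 0, 30], "twist": [0, 0, 0.36], "gripper": 100}, {"slide": [-160, 0, 36], "twist": [0, 0, 0.48], "gripper": 100}, {"slide": [-206, 0, 43], "twist": [-0.009, 0.003, 0.556], "gripper": 100}, {"slide": [-206, 0, 43], "twist": [-0.009, 0.003, 0.556], "gripper": 100}, {"slide": [-206, 0, 43], "twist": [-0.009, 0.003, 0.556], "gripper": 100}, {"slide": [-206, 0, 43], "twist": [-0.009, 0.003, 0.556], "gripper": 100}])

```text
t: 5.2
tool_pos: [0.5862, 0.0991, 0.288]
ee_rot: [[-0.215, 0.122, 0.969], [-0.822, 0.512, -0.247], [-0.527, -0.85, -0.01]]
wrist_force: [-0.5, -0.2, 0.1]
gripper_width: 0.0851
```

```bash
python3 - <<'E'
from g import *
o=arm.get_obs();print(o['t'],o['tool_pos'],o['qpos'])
c=snap('wrist','e'); s=snap('side','e')
th=np.radians(32); a=np.array([np.sin(th),0,-np.cos(th)]); tab=np.array([.145,0,.183])
print(proj(c,O+R@tab),proj(c,O+R@[.128,0,.145]),proj(s,O+R@tab))
Q=(cloud(c)-O)@R
m=(c['pixels'].max(-1)<70)&(Q[...,2]>.16)&(Q[...,2]<.21)&(abs(Q[...,0]-.145)<.04)&(abs(Q[...,1])<.03)
q=Q[m];print(len(q),q.mean(0),q.min(0),q.max(0),np.argwhere(m).mean(0))
print(delta(O+R@(tab+.008*a),tool(th)))
E
```

```text
5.2 [0.5862 0.0991 0.288 ] [ 0.1355  0.3957 -0.1059  1.7795 -0.6311  0.9547  0.1568]
[284.1894 207.0517] [284.0686 240.2171] [229.832  210.8157]
972 [0.1388 0.0003 0.1938] [ 0.124  -0.0062  0.16  ] [0.16   0.0067 0.2039] [210.6368 283.8416]
(array([ -0.3088, 132.1978,   3.6004]), array([ 0.0072, -0.0051,  0.0038]))
```

View pics/wrist_e.png

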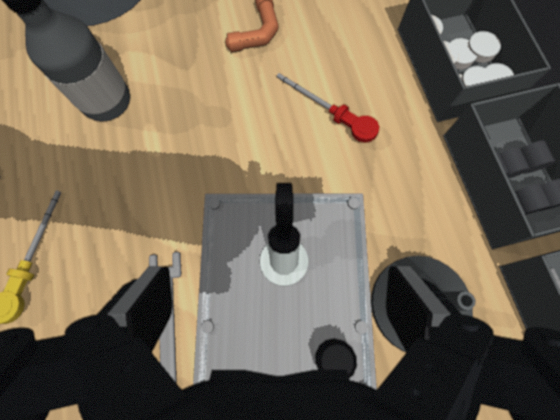

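The black tab is at (284,205), edge-on and matching the predicted spot. The red and yellow look-alikes are at (360,122) and (15,290) on the bench. Going in.

Emit:
move_arm(increments=[{"slide": [0, 30, 0], "twist": [0, 0, 0], "gripper": 100}, {"slide": [0, 60, 0], "twist": [0, 0, 0], "gripper": 100}, {"slide": [0, 85, 0], "twist": [0, 0, 0], "gripper": 100}, {"slide": [0, 105, 0], "twist": [0, 0, 0], "gripper": 100}, {"slide": [0, 115, 0], "twist": [0, 0, 0], "gripper": 100}, {"slide": [0, 115, 0], "twist": [0, 0, 0], "gripper": 100}])

```text
t: 5.8
tool_pos: [0.5998, 0.1592, 0.1893]
ee_rot: [[-0.215, 0.12, 0.969], [-0.822, 0.513, -0.246], [-0.527, -0.85, -0.012]]
wrist_force: [1.2, -0.7, 0.4]
gripper_width: 0.0854
```

```bash
python3 - <<'E'
from g import *
o=arm.get_obs();print(o['t'],o['tool_pos'],o['qpos'],o['wrist_force'])
c=snap('wrist','f'); s=snap('side','f')
th=np.radians(32); a=np.array([np.sin(th),0,-np.cos(th)]); tab=np.array([.145,0,.183])
print(proj(c,O+R@tab))
print(delta(O+R@(tab+.008*a),tool(th)))
E
```

```text
5.8 [0.5998 0.1592 0.1893] [ 0.0677  0.5235 -0.171   1.8761 -0.7209  0.7052  0.2236] [ 1.2189 -0.6858  0.4211]
[289.9496 277.6547]
(array([ 0.3508, 17.5163,  3.2383]), array([ 0.007 , -0.0049,  0.0029]))
```

View pics/wrist_f.png

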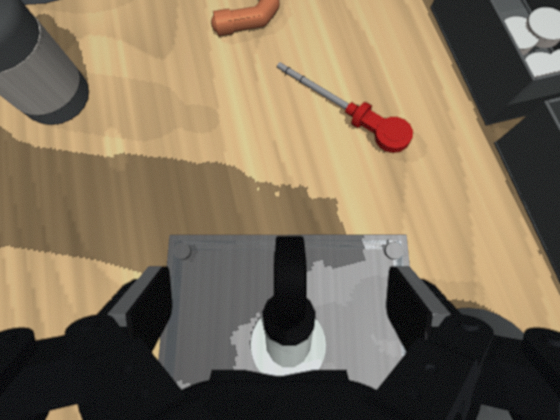

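The tab is at column 290 and the jaws are centred on 279. I shift 3 mm, go 17 mm deeper and close.

Emit:
move_arm(increments=[{"slide": [0, 9, 3.2], "twist": [0.007, -0.005, 0], "gripper": 100}, {"slide": [0, 17, 3.2], "twist": [0.007, -0.005, 0], "gripper": 100}, {"slide": [0, 17.5, 3.2], "twist": [0.007, -0.005, 0], "gripper": 100}, {"slide": [0, 17.5, 3.2], "twist": [0.007, -0.005, 0], "gripper": 60}, {"slide": [0, 17.5, 3.2], "twist": [0.007, -0.005, 0], "gripper": 25}, {"slide": [0, 17.5, 3.2], "twist": [0.007, -0.005, 0], "gripper": 25}, {"slide": [0, 17.5, 3.2], "twist": [0.007, -0.005, 0], "gripper": 25}, {"slide": [0, 17.5, 3.2], "twist": [0.007, -0.005, 0], "gripper": 25}])

```text
t: 6.57
tool_pos: [0.6061, 0.1665, 0.176]
ee_rot: [[-0.21, 0.13, 0.969], [-0.823, 0.511, -0.247], [-0.528, -0.849, -0.0]]
wrist_force: [-0.1, 0.6, -0.6]
gripper_width: 0.0257
```

```bash
python3 - <<'E'
from g import *
o=arm.get_obs();print(o['t'],o['tool_pos'],o['gripper_width'],o['wrist_force'])
c=snap('wrist','g')
th=np.radians(32); a=np.array([np.sin(th),0,-np.cos(th)]); tab=np.array([.145,0,.183])
print(proj(c,O+R@tab))
print(delta(O+R@(tab+.008*a),tool(th)))
E
```

```text
6.5667 [0.6061 0.1665 0.176 ] 0.025654218811017333 [-0.0757  0.5534 -0.5673]
[279.8455 296.9319]
(array([ 0.5909, -0.7208,  0.4851]), array([0.0007, 0.0001, 0.0025]))
```

View pics/wrist_g.png

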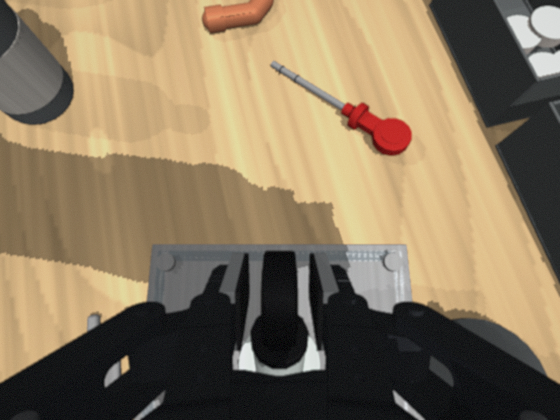

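The tab is centred between the pads (columns 248 to 318, tab 262 to 298). Closing.

Emit:
move_arm(increments=[{"slide": [0, 0, 0], "twist": [0, 0, 0], "gripper": 12}, {"slide": [0, 0, 0], "twist": [0, 0, 0], "gripper": 0}, {"slide": [0, 0, 0], "twist": [0, 0, 0], "gripper": 0}, {"slide": [0, 0, 0], "twist": [0, 0, 0], "gripper": 0}, {"slide": [0, 0, 0], "twist": [0, 0, 0], "gripper": 0}])

```text
t: 7.03
tool_pos: [0.606, 0.1667, 0.1758]
ee_rot: [[-0.21, 0.13, 0.969], [-0.823, 0.512, -0.247], [-0.528, -0.849, -0.001]]
wrist_force: [0.7, -0.6, 2.2]
gripper_width: 0.0113
```

```bash
python3 - <<'E'
from g import *
o=arm.get_obs();print(o['t'],o['tool_pos'],o['gripper_width'],o['wrist_force'],o['qpos'])
s=np.array([np.sin(.436),0,np.cos(.436)])
print(o['ee_rot'].T@R@s*115)
E
```

```text
7.0333 [0.606  0.1667 0.1758] 0.011342486156267432 [ 0.7122 -0.62    2.1753] [ 0.0614  0.5452 -0.1842  1.8824 -0.7376  0.6629  0.2411]
[-96.2778 -62.8934  -0.0414]
```

Gripped at 11.3 mm. Drawing along the neck axis.

Emit:
move_arm(increments=[{"slide": [-4.2, -2.7, 0], "twist": [0, 0, 0], "gripper": 0}, {"slide": [-10.5, -6.8, 0], "twist": [0, 0, 0], "gripper": 0}, {"slide": [-16.7, -10.9, 0], "twist": [0, 0, 0], "gripper": 0}, {"slide": [-25.1, -16.4, 0], "twist": [0, 0, 0], "gripper": 0}, {"slide": [-33.5, -21.9, 0], "twist": [0, 0, 0], "gripper": 0}, {"slide": [-41.9, -27.3, 0], "twist": [0, 0, 0], "gripper": 0}, {"slide": [-50.2, -32.8, 0], "twist": [0, 0, 0], "gripper": 0}, {"slide": [-50.2, -32.8, 0], "twist": [0, 0, 0], "gripper": 0}])

```text
t: 7.7
tool_pos: [0.6131, 0.1929, 0.2328]
ee_rot: [[-0.207, 0.132, 0.969], [-0.823, 0.513, -0.246], [-0.529, -0.848, 0.002]]
wrist_force: [1.0, -0.1, -0.7]
gripper_width: 0.0114
```

```bash
python3 - <<'E'
from g import *
o=arm.get_obs();print(o['t'],o['tool_pos'],o['gripper_width'],o['wrist_force'],o['qpos'])
c=snap('side','h'); b=(160,130,340,265)
cv2.imwrite('pics/side_h_crop.png',cv2.resize(c['pixels'][b[1]:b[3],b[0]:b[2],::-1],None,fx=4,fy=4,interpolation=cv2.INTER_CUBIC))
print((o['tool_pos']-O)@R)
E
```

```text
7.7 [0.6131 0.1929 0.2328] 0.011376572958589069 [ 0.979  -0.1035 -0.7351] [-0.0118  0.4807 -0.1403  1.807  -0.6831  0.7583  0.1051]
[0.1774 0.0002 0.2328]
```

View pics/side_h_crop.png

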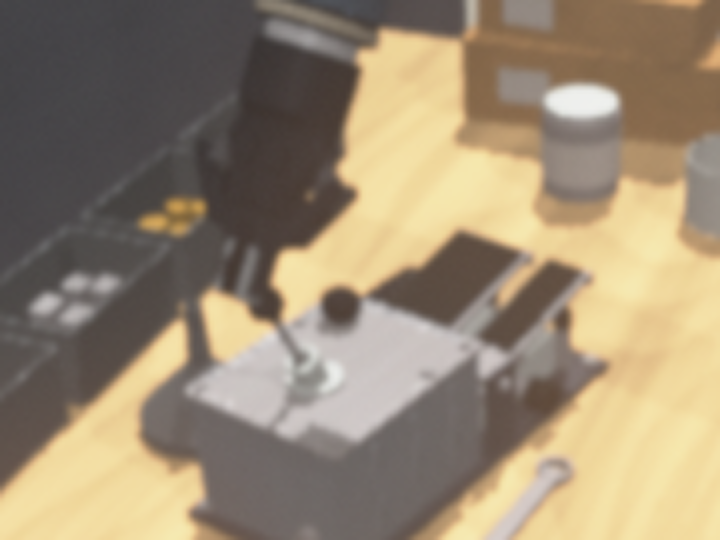

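The rod is coming out cleanly along the axis with hardly any force. Continuing.

Emit:
move_arm(increments=[{"slide": [-8.4, -5.5, 0], "twist": [0, 0, 0], "gripper": 0}, {"slide": [-16.8, -11, 0], "twist": [0, 0, 0], "gripper": 0}, {"slide": [-25.1, -16.4, 0], "twist": [0, 0, 0], "gripper": 0}, {"slide": [-33.5, -21.9, 0], "twist": [0, 0, 0], "gripper": 0}, {"slide": [-41.9, -27.3, 0], "twist": [0, 0, 0], "gripper": 0}, {"slide": [-50.2, -32.8, 0], "twist": [0, 0, 0], "gripper": 0}, {"slide": [-62.8, -41, 0], "twist": [0, 0, 0], "gripper": 0}, {"slide": [-75.3, -49.2, 0], "twist": [0, 0, 0], "gripper": 0}])

```text
t: 8.42
tool_pos: [0.6217, 0.2284, 0.3126]
ee_rot: [[-0.211, 0.13, 0.969], [-0.823, 0.511, -0.247], [-0.528, -0.85, -0.001]]
wrist_force: [1.4, 0.0, -0.3]
gripper_width: 0.0114
```

```bash
python3 - <<'E'
from g import *
o=arm.get_obs();print(o['t'],o['tool_pos'],o['gripper_width'],o['wrist_force'],o['qpos'])
c=snap('side','i'); b=(150,100,330,235)
cv2.imwrite('pics/side_i_crop.png',cv2.resize(c['pixels'][b[1]:b[3],b[0]:b[2],::-1],None,fx=4,fy=4,interpolation=cv2.INTER_CUBIC))
print((o['tool_pos']-O)@R)
th=np.radians(-33)
p=O+R@[.11,0,.35]; print(p,delta(p,tool(th)))
E
```

```text
8.4167 [0.6217 0.2284 0.3126] 0.011427789809485766 [ 1.3809  0.0311 -0.2952] [-0.104   0.4155 -0.0922  1.672  -0.6057  0.9006 -0.0876]
[0.2139 0.0006 0.3126]
[0.5966 0.1276 0.35  ] (array([ 71.953 , -85.1212,   0.1   ]), array([-0.0025,  0.0019, -1.1348]))
```

View pics/side_i_crop.png

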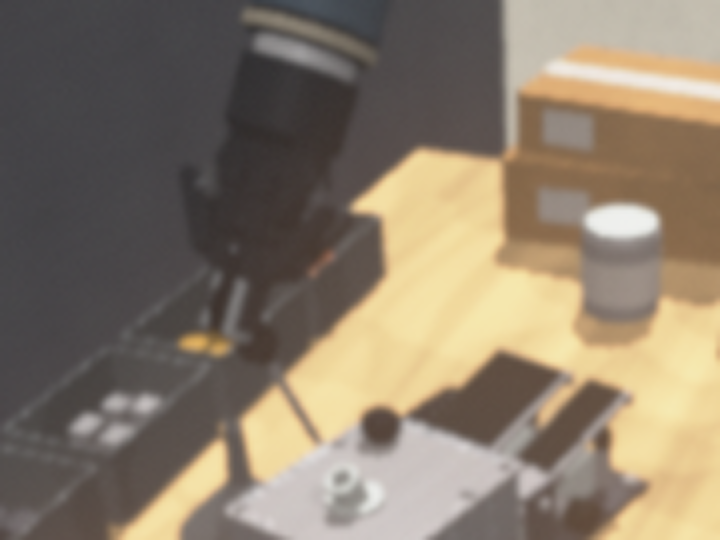

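The rod is out: the neck is empty and the tip hangs above the lid at crop (318,440). Next I raise it and turn it level.

Emit:
move_arm(increments=[{"slide": [3, -15, 0], "twist": [0, 0, -0.06], "gripper": 0}, {"slide": [6, -30, 0], "twist": [0, 0, -0.15], "gripper": 0}, {"slide": [10, -45, 0], "twist": [0, 0, -0.25], "gripper": 0}, {"slide": [14, -55, 0], "twist": [0, 0, -0.35], "gripper": 0}, {"slide": [18, -62, 0], "twist": [0, 0, -0.45], "gripper": 0}, {"slide": [21, -65, 0], "twist": [0, 0, -0.55], "gripper": 0}, {"slide": [24, -67, 0], "twist": [0, 0, -0.65], "gripper": 0}, {"slide": [24, -67, 0], "twist": [0, 0, -0.75], "gripper": 0}])

```text
t: 9.13
tool_pos: [0.6082, 0.1732, 0.3574]
ee_rot: [[-0.244, -0.047, 0.969], [-0.95, -0.191, -0.249], [0.197, -0.98, 0.002]]
wrist_force: [0.1, 0.0, -0.6]
gripper_width: 0.0116
```

```bash
python3 - <<'E'
from g import *
o=arm.get_obs();print(o['t'],o['tool_pos'],o['gripper_width'],o['wrist_force'],o['qpos'])
p=O+R@[.16,0,.36]; print(p,delta(p,tool(np.radians(-33))))
E
```

```text
9.1333 [0.6082 0.1732 0.3574] 0.011584730280894035 [ 0.0897  0.0477 -0.5956] [-0.5258  0.5107  0.1594  1.2743  0.0832  1.4786 -0.646 ]
[0.609 0.176 0.36 ] (array([-2.2946, -3.142 ,  0.0174]), array([-0.0015, -0.0016, -0.3778]))
```

Emit:
move_arm(increments=[{"slide": [0, -2, 0], "twist": [0, 0, -0.1], "gripper": 0}, {"slide": [0, -2, 0], "twist": [0, 0, -0.2], "gripper": 0}, {"slide": [0, -2, 0], "twist": [0, 0, -0.3], "gripper": 0}, {"slide": [0, -2, 0], "twist": [0, 0, -0.37], "gripper": 0}, {"slide": [0, -2, 0], "twist": [0, 0, -0.378], "gripper": 0}, {"slide": [0, -2, 0], "twist": [0, 0, -0.378], "gripper": 0}, {"slide": [0, -2, 0], "twist": [0, 0, -0.378], "gripper": 0}])

```text
t: 9.72
tool_pos: [0.6083, 0.1738, 0.3581]
ee_rot: [[-0.209, -0.134, 0.969], [-0.816, -0.523, -0.248], [0.54, -0.842, 0.0]]
wrist_force: [0.6, -0.2, -0.9]
gripper_width: 0.0115
```

```bash
python3 - <<'E'
from g import *
o=arm.get_obs();print(o['t'],o['tool_pos'],o['gripper_width'],o['wrist_force'],o['qpos'],o['dq'])
print(delta(O+R@[.16,0,.36],tool(np.radians(-33))))
th=np.radians(-33);a=np.array([np.sin(th),0,-np.cos(th)])
tab=(o['tool_pos']-O)@R-.008*a; print('tab pump',tab)
for n in ('side','scene','wrist'):
    c=snap(n,'j')
    print(n,proj(c,O+R@tab),proj(c,O+R@(tab-[.147,0,0])))
c=load('side','j')
cv2.imwrite('pics/side_j_crop.png',cv2.resize(c['pixels'][80:260,160:400,::-1],None,fx=3,fy=3,interpolation=cv2.INTER_CUBIC))
E
```

```text
9.7167 [0.6083 0.1738 0.3581] 0.011499409551365419 [ 0.5797 -0.2323 -0.9194] [-0.6678  0.6727  0.2288  1.113   0.2844  1.749  -0.7144] [ 0.0177 -0.0262  0.009  -0.0003  0.0031  0.0051 -0.0004]
(array([-0.9299, -2.8505,  0.0439]), array([ 0.0002, -0.0003, -0.006 ]))
tab pump [0.162  0.     0.3648]
side [219.3239 153.2442] [255.4034 135.6295]
scene [335.7676 147.614 ] [305.9098 174.2349]
wrist [278.3084 287.3776] [278.976  396.4904]
```

View pics/side_j_crop.png

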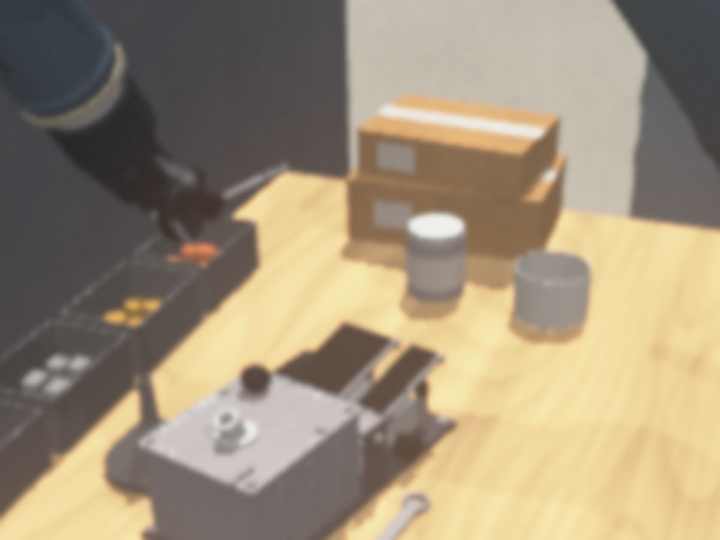

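View pics/wrist_j.png

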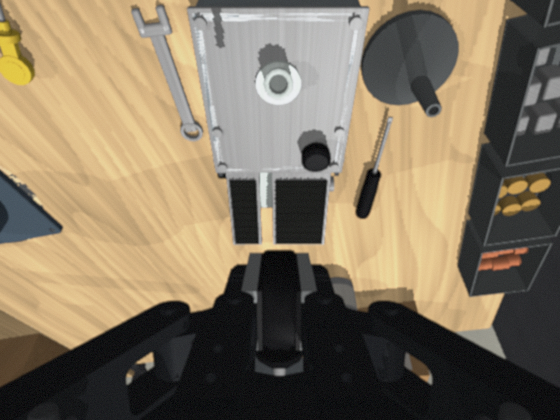

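View pics/scene_j.png

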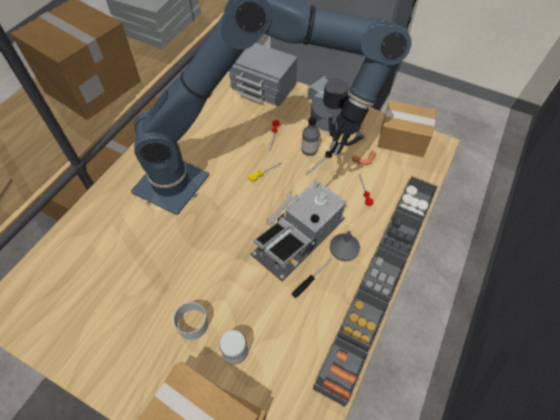

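The tip is at side pixel (255.7,135.7) against (255.4,135.6) predicted for a level stick, and at scene (306,174) against (306,174). The stick is level at a height of about 0.365 m. I let it settle, then hand in.

Emit:
move_arm(increments=[{"slide": [0, 0, 0], "twist": [0, 0, 0], "gripper": 0}, {"slide": [0, 0, 0], "twist": [0, 0, 0], "gripper": 0}, {"slide": [0, 0, 0], "twist": [0, 0, 0], "gripper": 0}, {"slide": [0, 0, 0], "twist": [0, 0, 0], "gripper": 0}, {"slide": [0, 0, 0], "twist": [0, 0, 0], "gripper": 0}, {"slide": [0, 0, 0], "twist": [0, 0, 0], "gripper": 0}])

```text
t: 10.37
tool_pos: [0.6081, 0.1744, 0.3578]
ee_rot: [[-0.207, -0.134, 0.969], [-0.815, -0.524, -0.247], [0.541, -0.841, -0.001]]
wrist_force: [-1.1, -0.0, -0.5]
gripper_width: 0.0113
```

```bash
python3 - <<'E'
from g import *
o=arm.get_obs();print(o['t'],o['tool_pos'],o['gripper_width'],o['wrist_force'],abs(o['dq']).max())
print(delta(O+R@[.16,0,.36],tool(np.radians(-33))))
print(arm.job_done())
E
```

```text
10.3667 [0.6081 0.1744 0.3578] 0.011336961424844154 [-1.0827 -0.0458 -0.4743] 0.0007050634231238888
(array([-0.3018, -2.8118,  0.4484]), array([ 0.0003,  0.001 , -0.004 ]))
the job is handed in; nothing more can be done
None
```

The job is handed in at t = 10.4 s, with the dipstick out of the neck and held level and still above the tank.

- **Release pedal:** I pressed it with the fingers shut until the force jumped from 7 to about 20 N, and held it for over 1.3 s. The tread measured flat at its stop, and after I lifted off it was back at its rest height. The wide pump pedal's tread height did not change.
- **Dipstick:** I gripped the black tab across its flat faces, drew it straight along the neck and turned it level, tip towards the pedals. The tab is at about 0.365 m, roughly 25 cm above the lid.
- **Last checks:** The tip was within half a pixel of the level prediction in the side view and at the predicted pixel, read by eye, in the scene view. The tool angle was within 0.004 rad of its target. Joint speeds were near zero and the grip was steady at 11.3 mm. The neck was seen empty.
- **Bystanders:** No bystander looked moved in the last pictures, though I compared them only by eye.

No check failed or disagreed.

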